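# Roll the metal roller up the inclined track to its stop

## Task

Get the incline experiment ready: with a fingertip, push the big metal roller from the foot of the wooden track slowly and gently up the slope, over the crest and into the hollow at the top, where it stays by itself against the upright stop. Keep the finger behind it all the way so that it does not run back down or shoot away; do not pinch, lift or carry it. Leave the things standing around the track where they are, and finish with the hand clear.

Things in the scene. Friction and masses are not known exactly. Their poses are not given: they have to be found in the camera images.
- ramp: Fixed plywood incline track, 118 mm wide. Frame level: origin on the table, mid-width, right under the foot of the slope; x uphill along the track, y across, z up (mm). Surface: level run-in, z 14, from x -130 to 0; 10 degree slope from x 0 to the crest at x 200, z 49.3; then a 4 mm step down into a hollow, floor z 45.3 sinking to 43.8 at the stop. End lip x -138 to -130, top z 22.
- slope (a point): Foot of the slope, on its surface, mid-width, 14 mm above the ramp's origin. x points up along the slope, y across, z square to the slope. Aluminium rails run along both sides of the track, 98 mm apart inside, 8 mm thick, their tops 10 mm above run-in and slope, level at z 59 beside the hollow. The roller fits with 4 mm to spare each side and cannot turn across.
- seat (a point): Where the roller's centre lies when seated in the hollow: x 218, z 75 mm in the ramp's frame; axes as the ramp's. The upright wooden stop has its face 30 mm uphill of here (ramp x 248), is 18 mm thick and its top is at z 79. Once the roller's centre has passed the crest (ramp x 200) it drops into the hollow by itself and stays.
- roller: Solid polished (slippery) aluminium cylinder, 60 mm diameter, 90 mm long, 0.3 to 0.65 kg, a thin dark line round it near each end. Origin at its centre; y is its long axis, across the track; x and z turn as it rolls. Starts at rest on the level run-in, centre 44 mm above the table, 35 to 65 mm before the foot of the slope. Rolls freely; let go on the slope it runs back.
- tape_roll: Roll of amber packing tape lying flat, 84 mm outside diameter, 45 mm high; origin at the centre of its underside, z up. Not to be moved.
- ink_bottle: Black ink bottle, 52 mm diameter, 62 mm tall; origin at the centre of its underside, z up. Not to be moved.
- spare_roller: Thin spare aluminium roller standing on end, 32 mm diameter, 60 mm tall; origin at the centre of its underside, z up. Not to be moved.
- water_bottle: Clear water bottle with a red cap, 64 mm diameter, 210 mm tall, standing beyond the stop; origin at the centre of its underside, z up. Not to be moved.
Mind the look-alikes: they are no part of the job. Leave any purple or turquoise look-alike of the roller alone.

How it is judged (in metres and radians):
On the way, in this order (a step that is already met when the one before it is completed fails the run):
1. the roller is on the slope on its way up (x of roller in the frame of ramp between 0.06 and 0.18 m), for 0.2 s.
2. the roller lies in the hollow at the stop (x of roller in the frame of ramp between 0.211 and 0.225 m and z of roller in the frame of ramp between 0.07 and 0.0785 m), for 0.2 s.
At the end, for the whole second after the job is handed in: The roller lies at rest in the hollow, across the track, its centre 211 to 225 mm uphill of the foot of the slope and 70 to 78.5 mm above the table (seated: 218 and 75); no bystander has moved more than 20 mm (all of step 2 and y of roller in the frame of ramp between -0.012 and 0.012 m and angle between the y axis of roller and the y axis of ramp, either way round below 0.08 rad and linear speed of roller below 0.02 m/s and distance of each of tape_roll, ink_bottle, spare_roller, water_bottle from where it was at the start of the episode below 0.02 m); the robot touches nothing.
It fails at once if the roller is lifted off the track ((x of roller in the frame of ramp below 0 m and z of roller in the frame of ramp above 0.056 m) or (x of roller in the frame of ramp above -0.001 m and z of roller in the frame of slope above 0.042 m)).
It fails at once if the roller runs faster than 0.3 m/s below the crest: it was let go and rolled back, or was batted (x of roller in the frame of ramp below 0.19 m and linear speed of roller above 0.3 m/s).
It fails at once if the roller leaves the track sideways or over an end (y of roller in the frame of ramp above 0.02 m or y of roller in the frame of ramp below -0.02 m or x of roller in the frame of ramp below -0.115 m or x of roller in the frame of ramp above 0.235 m).
It fails at once if the roller is squeezed or jammed with more than 28 N (contact force between roller and the fingers above 28 N).
It fails at once if a bystander is moved more than 20 mm (distance of any of tape_roll, ink_bottle, spare_roller, water_bottle from where it was at the start of the episode above 0.02 m).
It also fails if it takes over 48 s, if anything falls off the work surface, if the arm or the gripper's body presses on something with over 40 N, if the wrist force passes 120 N, or if a joint passes its speed limit or range.

## Robot

A 6-joint arm with a two-finger parallel gripper is mounted at the origin on the work surface. World frame = base frame: x ahead of the robot, y to its left, z up, the work surface at z = 0. Lengths are in m, angles in degrees, forces in N, time in s.
With the tool pointing down it reaches from about 0.375 to 0.9 m from the base axis. Payload 3.1 kg.
Tool frame: the origin (TCP) lies at the very end of the fingers, on their centre line; the grasp point (between the pads) lies 19 mm behind it; z points along the fingers, y is the line along which they close (so a half turn about z gives the same grasp; the last joint's range is limited). The gripper opens to 87 mm and grips with 3 to 60 N. Pads are 19 mm wide; open, the fingers measure 117 mm over their backs; the gripper's body (75 mm by 190 mm) begins 51 mm behind the grasp point.
Start: joints at [66.492, 30.224, 82.088, -0, 67.689, -10.227], TCP at [0.144, 0.608, 0.223] pointing down, gripper open.
Joint ranges: [-176.69, 176.69], [-43.24, 126.21], [12.49, 139.97], [-82, 262], [0, 151.66], [-163.58, 163.58]. Speed limits (degrees/s): [159.86, 159.86, 180, 180, 180, 180].

## Interface

Orientations are given as a 3x3 rotation matrix whose columns are the frame's x, y, z axes.
In Python, from rig import bot, imaging gives the robot as it stands.
- The arm moves only by the tool drive_tool, never from a script. Its argument "deltas" is text: rows parted by semicolons, each of 5 numbers parted by spaces: the finger opening in mm, from 0 to 87, then the shift along the world's x, y, z in mm, then the turn about the world's z in rad. In form: jaw dx dy dz twist; .... A call has 1 to 12 rows; each row is the pose to reach, as a shift and turn from the pose commanded when the call began; what a row does not reach only later rows make up. A row lasts 1/10 s, in which the tool goes at most 50 mm and 8.59 degrees, less where a joint would pass 70% of its speed; a pose out of reach is approached as far as the arm can. A call with a gripper value outside its range is refused whole. The fingers move at their own pace and stop on an object; the grip force is fixed at half the most. Time passes only in rows, so rows that repeat a pose let the fingers close. It gives the time, the measured TCP pose, the force, the opening and the grip force at its end, in the units of the state.
- bot.read_state(): the state, without advancing time (a new reading comes with each control period).
- imaging.capture(name): name is "scene" or "top" or "wrist"; returns the picture (400x640x3 uint8, red, green, blue); there is no depth.
- imaging.camera_model(name): a dict with "fx", "fy", "cx", "cy" (pixels), "T" (4x4, takes a point from camera to world coordinates). Camera axes: x right, y down, z forward; pixel columns grow to the right and rows downward; lengths in m; the calibration is good to about 2 mm. A picture is of the moment at which its call begins: read the wrist's pose just before it. camera_model takes no time and is no camera call; for the wrist camera it gives the pose at the moment of the call.
- bot.hand_in(): hands the job in; it is judged then, once.
The state is a dict: "time_s": time; "joint_positions": joint angles; "qvel": joint speeds; "tau": joint torques, N m; "position": TCP position; "tcp_rot": TCP orientation; "force": force on the tool from outside, world axes, zero at the start; "moment": the same for the moment, N m; "opening": opening from 0.0 (shut) to 1.0 (fully open); "grasp_force": force on a finger pad.
Only numpy, scipy, OpenCV 4.12 (cv2) and the standard library are available. Lean on these libraries where they do the work, as an engineer would, in place of code of your own. Each camera call takes 0.05 s, during which the arm holds its last target. There are 200 camera calls.

## Working session

There is one attempt and no reset: what is moved stays moved. The work goes in short steps, Python scripts to look and compute and a tool call to move; the robot and the scene stay as the last step left them, time stands still between calls to the robot, and variables do not carry over. Pictures are saved under pics/ and viewed, at most 10 in all, crops included, and the job is handed in when it is done.

Besides the shell and the picture viewer there is one more tool, called after "Emit:" as name(argument=value, ...), one argument or row to a line, values as JSON. drive_tool: Moves the arm, as the interface text tells. Its arguments: {"type":"object","properties":{"deltas":{"type":"string"}},"required":["deltas"]}

```bash
mkdir -p pics; python3 - <<'E'
from rig import bot, imaging
import cv2
for n in("scene","top"):
    cv2.imwrite(f"pics/{n}0.png",cv2.cvtColor(imaging.capture(n),cv2.COLOR_RGB2BGR))
    m=imaging.camera_model(n);print(n,m)
s=bot.read_state();print(s["time_s"],s["position"],s["tcp_rot"],s["opening"])
E
```

```text
scene {'fx': 495.7257407121858, 'fy': 495.7257407121858, 'cx': 328.8418493193114, 'cy': 201.05157271951018, 'T': array([[-0.27322154,  0.55816465, -0.78345531,  1.39469643],
       [ 0.96187539,  0.1483013 , -0.22978787,  0.24840772],
       [-0.01207203, -0.81636937, -0.57740394,  0.67581937],
       [ 0.        ,  0.        ,  0.        ,  1.        ]])}
top {'fx': 373.92174599659825, 'fy': 373.92174599659825, 'cx': 323.27910576768, 'cy': 201.68005864779064, 'T': array([[ 0.02723903, -0.99695938,  0.07300708,  0.4957228 ],
       [-0.99953349, -0.02615441,  0.01577163,  0.00556425],
       [-0.01381422, -0.07340262, -0.99720671,  1.01433123],
       [ 0.        ,  0.        ,  0.        ,  1.        ]])}
0.1 [0.14329358 0.60766371 0.22164535] [[-9.73246604e-01  2.29761615e-01 -8.04428181e-04]
 [ 2.29762744e-01  9.73244918e-01 -1.84674191e-03]
 [ 3.58595236e-04 -1.98216292e-03 -9.99997971e-01]] 0.9991543045514947
```

View pics/scene0.png

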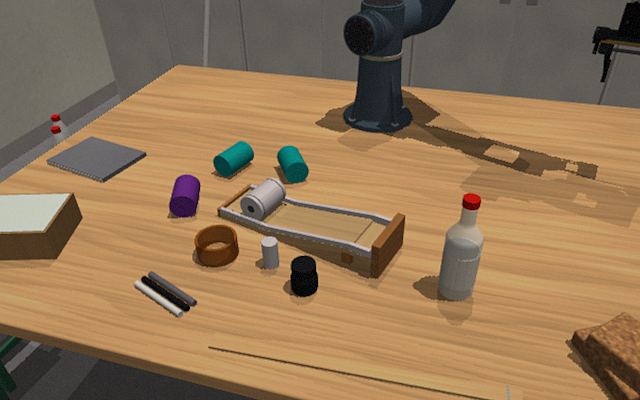

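View pics/top0.png

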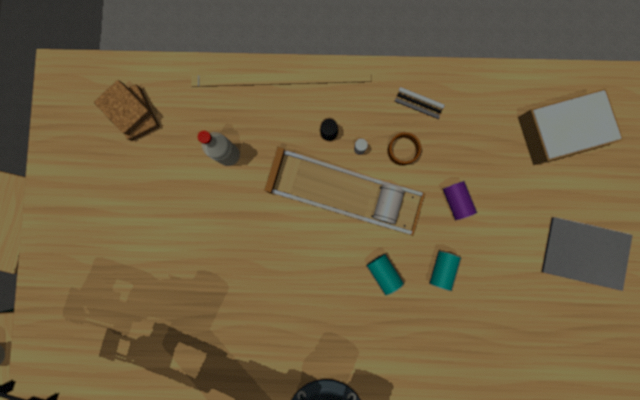

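The top picture shows the track from its end lip (418,213) to the stop (275,170). The bare aluminium roller lies on the run-in at (389,203), scene (263,198). The cylinders at top (460,200) purple and (386,273), (445,270) turquoise are look-alikes off the track. The thin upright one at (361,146) is the spare roller. I'll confirm this in an enlarged crop.

```bash
python3 - <<'E'
import cv2
i=cv2.imread("pics/top0.png")[120:260,255:455]
cv2.imwrite("pics/crop.png",cv2.resize(i,None,fx=4,fy=4,interpolation=cv2.INTER_CUBIC))
i=cv2.imread("pics/scene0.png")[160:300,205:415]
cv2.imwrite("pics/crop2.png",cv2.resize(i,None,fx=3.8,fy=3.8,interpolation=cv2.INTER_CUBIC))
E
```

```text
(no output)
```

View pics/crop.png

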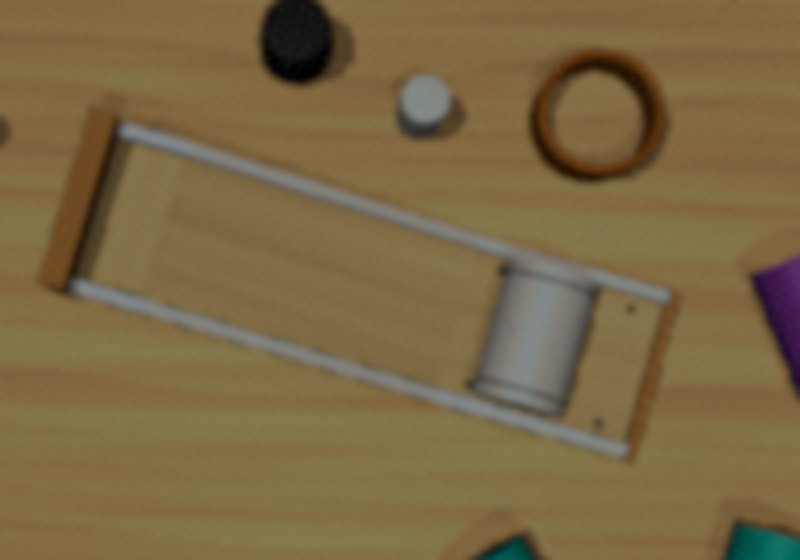

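View pics/crop2.png

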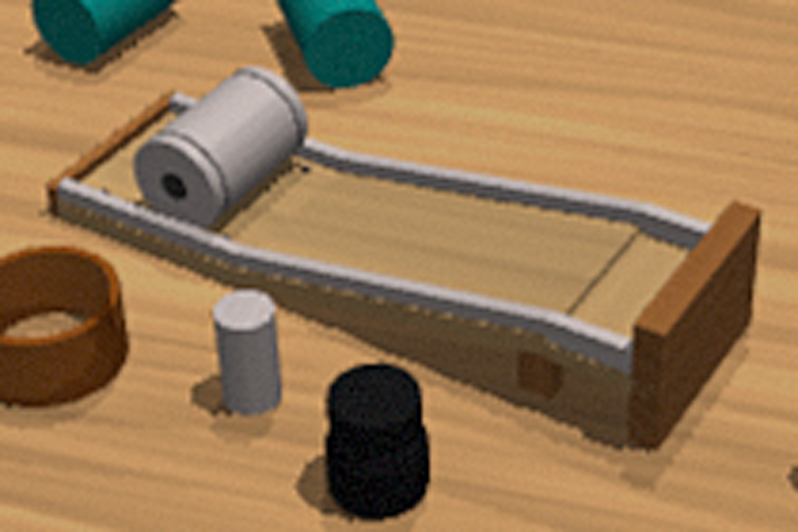

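The crops confirm it: a bare aluminium cylinder with dark end lines sits between the rails on the run-in, at crop (535,335). I'll fit the track pose from the corners I read off both views.

```bash
cat > h.py <<'E'
import numpy as np
from rig import imaging
def proj(P,m):
    T=np.asarray(m["T"]);c=(np.atleast_2d(P)-T[:3,3])@T[:3,:3]
    return c[:,:2]/c[:,2:]*[m["fx"],m["fy"]]+[m["cx"],m["cy"]]
def R2(a): return np.array([[np.cos(a),-np.sin(a),0],[np.sin(a),np.cos(a),0],[0,0,1]])
E
python3 - <<'E'
from h import *
from scipy.optimize import least_squares
top=[(672,291,-130,-57,24),(628,457,-130,57,24),(118,112,248,-59,79),(92,105,266,-59,79),(40,283,266,59,79),(66,292,248,59,79)]
sc=[(637,325,248,-59,79),(660,335,266,-59,79),(738,203,248,59,79),(760,211,266,59,79),(50,188,-138,-59,22),(168,93,-138,59,22)]
t=np.array(top,float);s=np.array(sc,float)
pt=(t[:,:2]+.5)/4-.5+[255,120];ps=(s[:,:2]+.5)/3.8-.5+[205,160]
mt,ms=imaging.camera_model("top"),imaging.camera_model("scene")
def W(p,X): return X/1000@R2(p[2]).T+[p[0],p[1],0]
def f(p): return np.r_[(proj(W(p,t[:,2:]),mt)-pt).ravel(),(proj(W(p,s[:,2:]),ms)-ps).ravel()]
r=least_squares(f,[.55,-.1,1.28],loss="soft_l1");p=r.x
print("pose",p,np.degrees(p[2]));print(f(p).reshape(-1,2).round(1).tolist())
# roller hole in scene crop and ends in top crop
q=(np.array([175,185])+.5)/3.8-.5+[205,160]
g=least_squares(lambda x:(proj(W(p,np.array([[x[0],-45,44]])),ms)-q).ravel(),[-50]);print("roller x",g.x,g.fun)
for x in(-40,-50,-60):
    P=W(p,np.array([[x,-45,74],[x,45,74.]]));print(x,((proj(P,mt)-[255,120]+.5)*4-.5).round(0).tolist())
for n,c in dict(tape=(598,112),ink=(297,38),spare=(425,100)).items(): # top-view at top heights
    h=dict(tape=45,ink=62,spare=60)[n];uv=(np.array(c)+.5)/4-.5+[255,120]
    b=least_squares(lambda x:(proj(W(p,np.array([[x[0],x[1],h]])),mt)-uv).ravel(),[0,-100]).x;print(n,b.round(0))
R=R2(p[2]);print("seat",W(p,np.array([[218,0,75.]])),"start pt",W(p,np.array([[-105,0,44.]])))
np.save("pose.npy",p)
E
```

```text
pose [ 0.57852182 -0.10082868  1.31049297] 75.08571614345675
[[-0.1, -0.1], [-0.6, -0.2], [-0.0, -0.1], [-0.3, -0.3], [-1.0, -0.5], [-0.7, -0.7], [-1.8, -0.6], [1.0, -0.0], [-1.8, -1.4], [0.6, -0.8], [-1.8, -0.8], [-0.1, -0.8]]
roller x [-48.26281391] [-0.24290215  0.65506785]
-40 [[548.0, 261.0], [509.0, 398.0]]
-50 [[564.0, 265.0], [525.0, 402.0]]
-60 [[579.0, 270.0], [540.0, 407.0]]
tape [ -48. -153.]
ink [ 154. -141.]
spare [  63. -126.]
seat [[0.63462928 0.10982732 0.075     ]] start pt [[ 0.55149758 -0.20229144  0.044     ]]
```

The fit is good to 1–2 mm. It puts the track yaw at 75.1° and the roller at ramp x ≈ -48. I'll close the fingers, turn them across the track and move in above the run-in behind the roller.

Emit:
drive_tool(
  deltas="0 8 -12 10 -0.03; 0 25 -40 20 -0.08; 0 45 -80 30 -0.16; 0 65 -120 30 -0.24; 0 85 -160 30 -0.32; 0 105 -200 30 -0.4; 0 125 -240 30 -0.48; 0 145 -280 30 -0.56; 0 165 -320 30 -0.64; 0 185 -360 30 -0.72; 0 200 -390 30 -0.78; 0 205 -400 30 -0.8",
)

```text
time_s: 1.3
position: [0.3496, 0.2054, 0.2532]
tcp_rot: [[-0.508, 0.861, 0.001], [0.861, 0.508, -0.001], [-0.001, 0.001, -1.0]]
force: [-0.3, 0.2, -0.1]
opening: 0.03
grasp_force: 0.0
```

Emit:
drive_tool(
  deltas="0 8 -12 0 -0.03; 0 25 -40 0 -0.08; 0 45 -80 0 -0.16; 0 65 -120 0 -0.24; 0 85 -160 0 -0.32; 0 105 -200 0 -0.4; 0 125 -240 0 -0.48; 0 145 -280 0 -0.56; 0 165 -320 -10 -0.64; 0 185 -360 -30 -0.72; 0 200 -390 -60 -0.78; 0 205 -405 -90 -0.8",
)

```text
time_s: 2.5
position: [0.5557, -0.1998, 0.1623]
tcp_rot: [[0.261, 0.965, 0.004], [0.965, -0.261, -0.002], [-0.001, 0.004, -1.0]]
force: [0.7, 0.0, 0.4]
opening: 0.005
grasp_force: 0.0
```

```bash
cat > st.py <<'E'
from h import *
from rig import bot
p=np.load("pose.npy");s=bot.read_state();t=np.array(s["position"])
print(s["time_s"],"tcp",t.round(4),"ramp",(1000*(R2(p[2]).T@(t-[p[0],p[1],0]))).round(1),"tooly deg",np.degrees(np.arctan2(s["tcp_rot"][1][1],s["tcp_rot"][0][1])).round(1),"F ramp",(R2(p[2]).T@s["force"]).round(1),s["opening"],"target start",(R2(p[2])@[-.1,0,0]+[p[0],p[1],0]).round(4))
E
python3 st.py; python3 -c "
from rig import imaging
import cv2
i=cv2.cvtColor(imaging.capture('scene'),cv2.COLOR_RGB2BGR)[110:280,180:420]
cv2.imwrite('pics/s1.png',cv2.resize(i,None,fx=3.3,fy=3.3,interpolation=cv2.INTER_CUBIC))"
```

```text
2.5 tcp [ 0.5557 -0.1998  0.1623] ramp [-101.5   -3.5  162.3] tooly deg -15.2 F ramp [ 0.2 -0.6  0.4] 0.005229722580589405 target start [ 0.5528 -0.1975  0.    ]
```

View pics/s1.png

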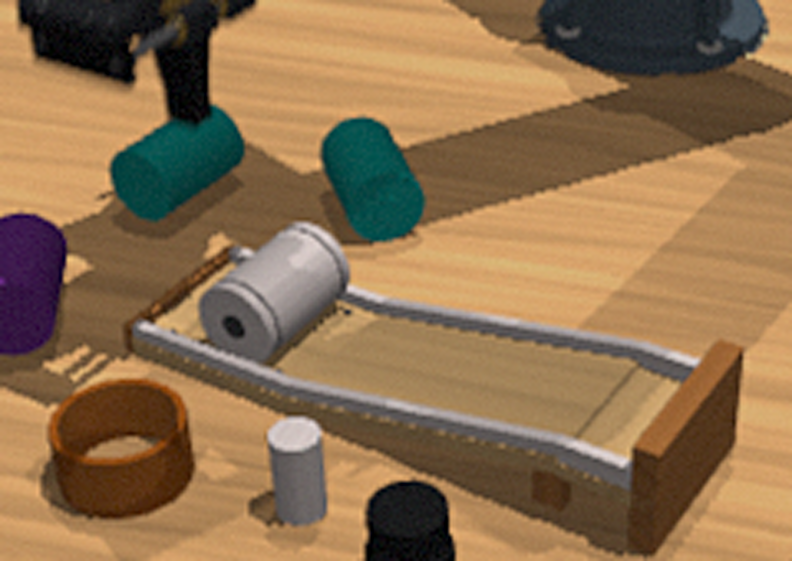

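The closed fingers hang behind the roller, which hasn't moved, at crop (275,290). Next I lower them straight down behind it.

Emit:
drive_tool(
  deltas="0 0 0 -10 0; 0 0 0 -30 0; 0 0 0 -50 0; 0 0 0 -70 0; 0 0 0 -90 0; 0 0 0 -105 0; 0 0 0 -115 0; 0 0 0 -122 0; 0 0 0 -127 0; 0 0 0 -130 0; 0 0 0 -130 0; 0 0 0 -130 0",
)

```text
time_s: 3.75
position: [0.5538, -0.1969, 0.0329]
tcp_rot: [[0.258, 0.966, 0.001], [0.966, -0.258, -0.0], [-0.0, 0.001, -1.0]]
force: [-0.1, 0.2, -0.3]
opening: 0.005
grasp_force: 0.0
```

```bash
python3 st.py; python3 -c "
from rig import imaging
import cv2
i=cv2.cvtColor(imaging.capture('scene'),cv2.COLOR_RGB2BGR)[110:280,180:420]
cv2.imwrite('pics/s2.png',cv2.resize(i,None,fx=3.3,fy=3.3,interpolation=cv2.INTER_CUBIC))"
```

```text
3.75 tcp [ 0.5538 -0.1969  0.0329] ramp [-99.2  -0.9  32.9] tooly deg -15.0 F ramp [ 0.2  0.2 -0.3] 0.005309631930274815 target start [ 0.5528 -0.1975  0.    ]
```

View pics/s2.png

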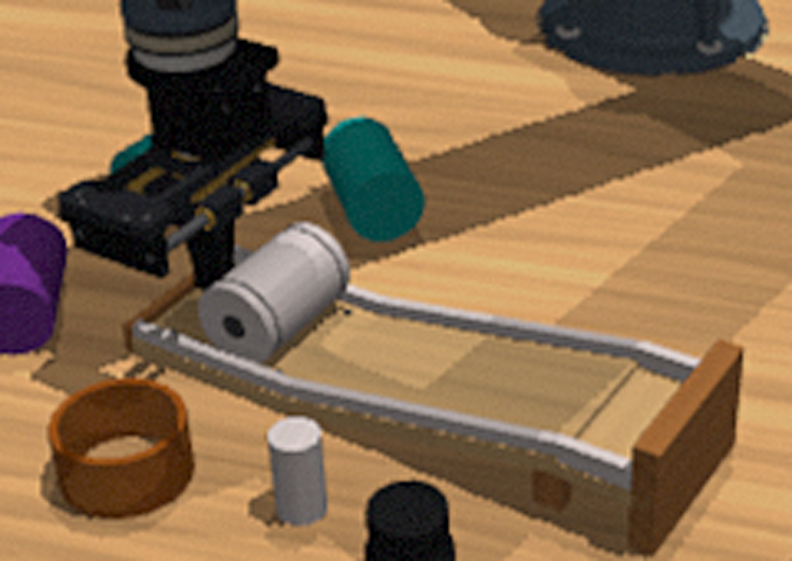

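The finger is down on the run-in behind the roller, at crop (213,265), with a visible gap. I start the slow push along (0.257, 0.966).

Emit:
drive_tool(
  deltas="0 0.5 1.9 0 0; 0 1.3 4.8 0 0; 0 2.1 7.7 0 0; 0 2.8 10.6 0 0; 0 3.6 13.5 0 0; 0 4.6 17.4 0 0; 0 5.7 21.3 0 0; 0 6.7 25.1 0 0; 0 7.7 29 0 0; 0 8.7 32.8 0 0; 0 9.8 36.7 0 0; 0 10.8 40.6 0 0",
)

```text
time_s: 5.0
position: [0.5644, -0.1558, 0.0325]
tcp_rot: [[0.258, 0.966, -0.0], [0.966, -0.258, 0.0], [0.0, -0.0, -1.0]]
force: [-0.2, 0.3, 0.3]
opening: 0.007
grasp_force: 0.1
```

```bash
python3 st.py
```

```text
5.0 tcp [ 0.5644 -0.1558  0.0325] ramp [-56.7  -0.5  32.5] tooly deg -15.0 F ramp [0.2 0.3 0.3] 0.007482830925881019 target start [ 0.5528 -0.1975  0.    ]
```

Emit:
drive_tool(
  deltas="0 1 3.9 0 0; 0 2.1 7.7 0 0; 0 3.1 11.6 0 0; 0 4.1 15.5 0.2 0; 0 5.1 19.3 0.9 0; 0 6.2 23.2 1.6 0; 0 7.2 27 2.3 0; 0 8.2 30.9 3 0; 0 9.3 34.8 3.7 0; 0 10.3 38.6 4.4 0; 0 11.3 42.5 5.1 0; 0 12.3 46.4 5.8 0",
)

```text
time_s: 6.2
position: [0.5767, -0.1094, 0.0384]
tcp_rot: [[0.258, 0.966, -0.0], [0.966, -0.258, 0.0], [-0.0, -0.0, -1.0]]
force: [-1.2, -3.4, 2.0]
opening: 0.006
grasp_force: 2.0
```

```bash
python3 st.py; python3 -c "
from rig import imaging
import cv2
i=cv2.cvtColor(imaging.capture('scene'),cv2.COLOR_RGB2BGR)[110:280,180:420]
cv2.imwrite('pics/s3.png',cv2.resize(i,None,fx=3.3,fy=3.3,interpolation=cv2.INTER_CUBIC))"
```

```text
6.2 tcp [ 0.5767 -0.1094  0.0384] ramp [-8.7 -0.4 38.4] tooly deg -14.9 F ramp [-3.5  0.3  2. ] 0.0059392646521639015 target start [ 0.5528 -0.1975  0.    ]
```

View pics/s3.png

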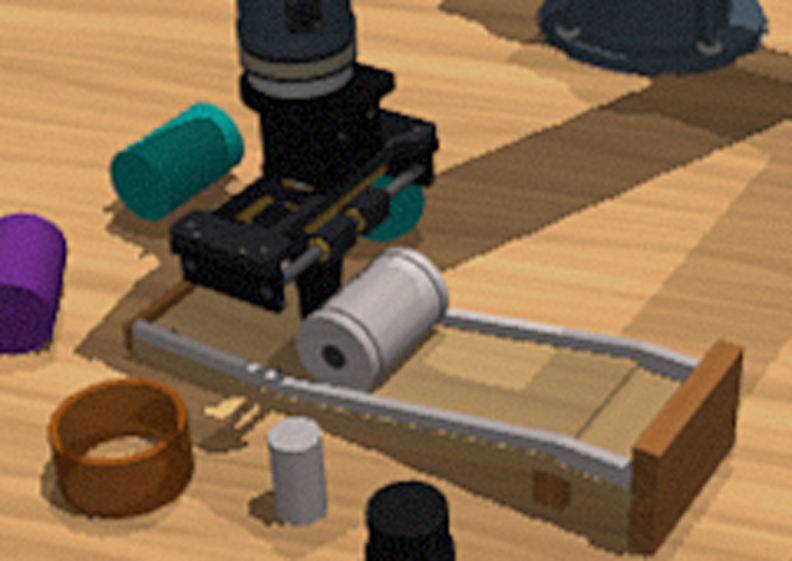

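The roller is on the slope at crop (375,320), held by the finger with a push of about 3.5 N. I continue at the same speed along the slope.

Emit:
drive_tool(
  deltas="0 1 3.9 0.7 0; 0 2.1 7.7 1.4 0; 0 3.1 11.6 2.1 0; 0 4.1 15.5 2.8 0; 0 5.1 19.3 3.5 0; 0 6.2 23.2 4.2 0; 0 7.2 27 4.9 0; 0 8.2 30.9 5.6 0; 0 9.3 34.8 6.3 0; 0 10.3 38.6 7.1 0; 0 11.3 42.5 7.8 0; 0 12.3 46.4 8.5 0",
)

```text
time_s: 7.45
position: [0.589, -0.063, 0.0469]
tcp_rot: [[0.258, 0.966, -0.0], [0.966, -0.258, -0.0], [-0.0, -0.0, -1.0]]
force: [-0.1, -4.3, 2.4]
opening: 0.002
grasp_force: 2.0
```

Emit:
drive_tool(
  deltas="0 1 3.9 0.7 0; 0 2.1 7.7 1.4 0; 0 3.1 11.6 2.1 0; 0 4.1 15.5 2.8 0; 0 5.1 19.3 3.5 0; 0 6.2 23.2 4.2 0; 0 7.2 27 4.9 0; 0 8.2 30.9 5.6 0; 0 9.3 34.8 6.3 0; 0 10.3 38.6 7.1 0; 0 11.3 42.5 7.8 0; 0 12.3 46.4 8.5 0",
)

```text
time_s: 8.65
position: [0.6013, -0.0166, 0.0554]
tcp_rot: [[0.258, 0.966, -0.0], [0.966, -0.258, 0.0], [-0.0, -0.0, -1.0]]
force: [-1.1, -3.8, 1.5]
opening: 0.006
grasp_force: 2.0
```

```bash
python3 st.py
```

```text
8.65 tcp [ 0.6013 -0.0166  0.0554] ramp [87.2 -0.3 55.4] tooly deg -15.0 F ramp [-4.   0.1  1.5] 0.006053964517371181 target start [ 0.5528 -0.1975  0.    ]
```

Emit:
drive_tool(
  deltas="0 1 3.9 0.7 0; 0 2.1 7.7 1.4 0; 0 3.1 11.6 2.1 0; 0 4.1 15.5 2.8 0; 0 5.1 19.3 3.5 0; 0 6.2 23.2 4.2 0; 0 7.2 27 4.9 0; 0 8.2 30.9 5.6 0; 0 9.3 34.8 6.3 0; 0 10.3 38.6 7.1 0; 0 11.1 41.5 7.6 0; 0 11.8 44.4 8.1 0",
)

```text
time_s: 9.85
position: [0.6131, 0.0277, 0.0635]
tcp_rot: [[0.258, 0.966, -0.0], [0.966, -0.258, -0.0], [-0.0, -0.0, -1.0]]
force: [-0.3, -4.2, 2.1]
opening: 0.006
grasp_force: 2.0
```

Emit:
drive_tool(
  deltas="0 0.5 1.9 0.4 0; 0 1 3.9 0.7 0; 0 1.5 5.8 1.1 0; 0 2.1 7.7 1.4 0; 0 2.6 9.7 1.8 0; 0 3.1 11.6 2.1 0; 0 3.6 13.5 2.5 0; 0 4.1 15.5 2.8 0; 0 4.6 17.4 3 0; 0 5.1 19.3 3 0; 0 5.7 21.3 3 0; 0 6.2 23.2 3 0",
)

```text
time_s: 11.05
position: [0.6193, 0.0513, 0.0663]
tcp_rot: [[0.259, 0.966, 0.0], [0.966, -0.259, 0.001], [0.001, -0.0, -1.0]]
force: [-0.5, -1.8, 0.4]
opening: 0.006
grasp_force: 0.6
```

```bash
python3 st.py
```

```text
11.05 tcp [0.6193 0.0513 0.0663] ramp [157.5  -0.2  66.3] tooly deg -15.0 F ramp [-1.9  0.   0.4] 0.005944468056025086 target start [ 0.5528 -0.1975  0.    ]
```

The force is falling, so the roller is at the crest. I'll nudge it on very slowly.

Emit:
drive_tool(
  deltas="0 0.3 1 0 0; 0 0.5 1.9 0 0; 0 0.8 2.9 0 0; 0 1 3.9 0 0; 0 1.3 4.8 0 0; 0 1.5 5.8 0 0; 0 1.8 6.8 0 0; 0 2.1 7.7 0 0; 0 2.3 8.7 0 0; 0 2.3 8.7 0 0; 0 2.3 8.7 0 0; 0 2.3 8.7 0 0",
)

```text
time_s: 12.25
position: [0.6215, 0.0593, 0.0665]
tcp_rot: [[0.258, 0.966, -0.0], [0.966, -0.258, -0.0], [-0.0, 0.0, -1.0]]
force: [0.1, 0.5, 0.9]
opening: 0.005
grasp_force: 0.0
```

```bash
python3 st.py; python3 -c "
from rig import imaging
import cv2
i=cv2.cvtColor(imaging.capture('scene'),cv2.COLOR_RGB2BGR)[110:280,180:420]
cv2.imwrite('pics/s4.png',cv2.resize(i,None,fx=3.3,fy=3.3,interpolation=cv2.INTER_CUBIC))"
```

```text
12.25 tcp [0.6215 0.0593 0.0665] ramp [165.8  -0.3  66.5] tooly deg -15.0 F ramp [0.5 0.  0.9] 0.005447004535265925 target start [ 0.5528 -0.1975  0.    ]
```

View pics/s4.png

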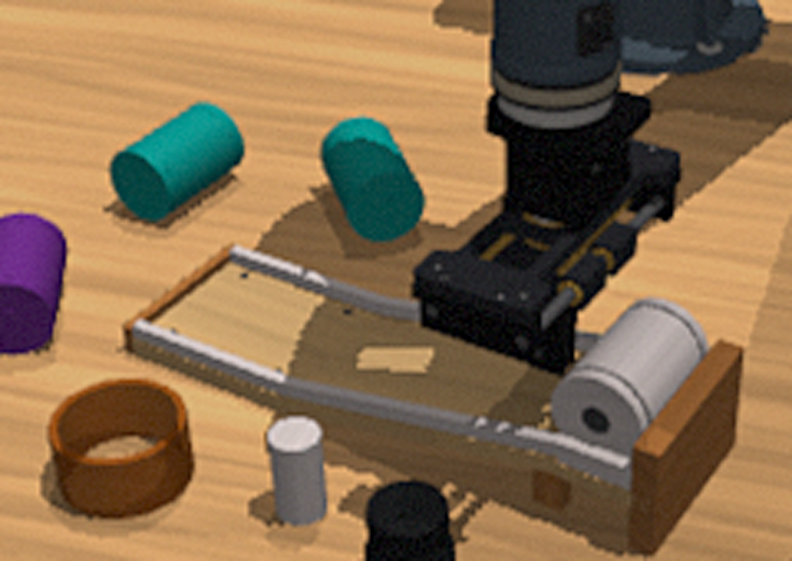

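The roller lies against the stop at crop (630,370), and the force is zero. I back the finger off downhill and then lift it away.

Emit:
drive_tool(
  deltas="0 -1 -4 1 0; 0 -3 -12 3 0; 0 -6 -22 10 0; 0 -8 -30 25 0; 0 -8 -30 50 0; 0 -8 -30 80 0; 0 -8 -30 110 0; 0 -8 -30 140 0; 0 -8 -30 155 0; 0 -8 -30 160 0; 0 -8 -30 160 0; 0 -8 -30 160 0",
)

```text
time_s: 13.5
position: [0.6128, 0.0291, 0.2258]
tcp_rot: [[0.258, 0.966, -0.002], [0.966, -0.258, 0.0], [-0.0, -0.002, -1.0]]
force: [-0.1, 0.0, -1.1]
opening: 0.008
grasp_force: 0.0
```

```bash
python3 st.py; python3 - <<'E'
from h import *
import cv2
i=cv2.cvtColor(imaging.capture('scene'),cv2.COLOR_RGB2BGR)[110:280,180:420]
cv2.imwrite('pics/s5.png',cv2.resize(i,None,fx=3.3,fy=3.3,interpolation=cv2.INTER_CUBIC))
p=np.load("pose.npy");P=np.array([[.218,-.045,.075]])@R2(p[2]).T+[p[0],p[1],0]
print("expected hole crop px",(proj(P,imaging.camera_model("scene"))-[180,110]+.5)*3.3-.5)
E
```

```text
13.5 tcp [0.6128 0.0291 0.2258] ramp [134.4   0.4 225.8] tooly deg -15.0 F ramp [-0.   0.1 -1.1] 0.007582623295180504 target start [ 0.5528 -0.1975  0.    ]
expected hole crop px [[594.00715273 420.03972094]]
```

View pics/s5.png

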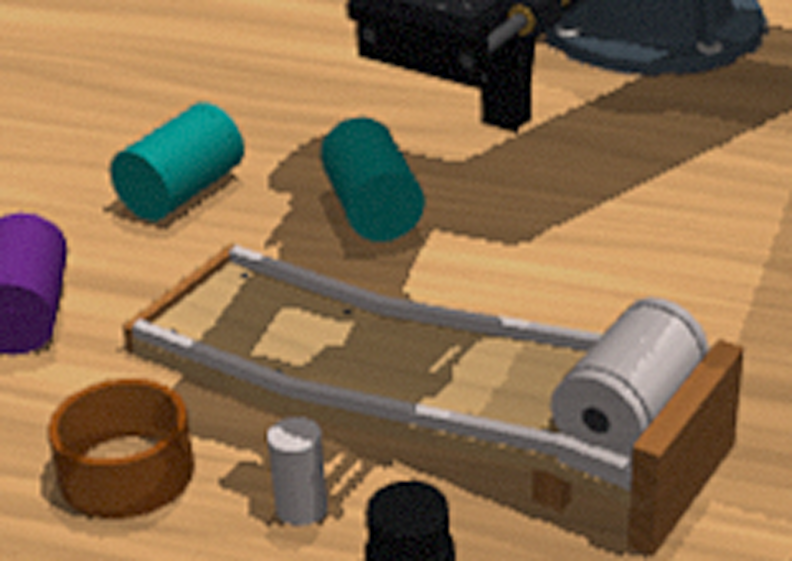

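The end hole is at (596,420) against an expected (594,420), so the roller is seated. The hand is clear and the things around the track haven't moved.

```bash
python3 -c "
from rig import bot
print(bot.hand_in())"
```

```text
the job is handed in; nothing more can be done
None
```

The roller was pushed up the slope and over the crest and now sits in the hollow against the stop; the hand is clear and the job is handed in, though the hand-in returned no verdict.

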